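# Unhook the red picking bin from its rack

### The arm

A 7-joint arm with a two-finger parallel gripper is mounted at the origin on a cart in front of the work surface, level with it; the furniture and walls round the work are solid. World frame = base frame: x ahead of the robot, y to its left, z up, the work surface at z = 0. Lengths are in m, angles in rad, forces in N, time in s.
With the tool pointing down it reaches from about 0.425 to 0.925 m from the base axis. Payload 6.8 kg.
Tool frame: the origin (TCP) lies midway between the tips of the shut fingers; the grasp point (between the pads) lies 19 mm behind it; z points along the fingers, y is the line along which they close (so a half turn about z gives the same grasp; the last joint's range is limited). The gripper opens to 85 mm and grips with 20 to 120 N. Pads are 22 mm wide; open, the fingers measure 114 mm over their backs; the gripper's body (76 mm by 85 mm) begins 54 mm behind the grasp point. The pads swing forward as they close: fully open they stand 13 mm farther back than shut.
Start: joints at [-1.244, 0.477, 0.022, 1.555, -0.011, 1.109, -0.083], TCP at [0.284, 0.612, 0.231] pointing down, gripper open.
Joint ranges: [-2.96, 2.96], [-0.34, 2.1], [-1.41, 1.46], [0.24, 2.44], [-1.37, 4.51], [0.17, 1.92], [-2.96, 2.96]. Speed limits (rad/s): [2.39, 2.39, 3.14, 3.14, 3.14, 3.14, 3.14].

### API

Orientations are given as a unit quaternion [w, x, y, z].
In Python, from station import bot gives the robot as it stands.
- The arm moves only by the tool jog_arm, never from a script. Its argument "rows" is a list of rows, each an object of numbers: "fingers": the finger opening in mm, from 0 to 85.4; "x", "y", "z": the shift along the tool's x, y, z in mm; "ax", "ay", "az": the turn, a rotation vector about the tool's x, y, z in degrees. A call has exactly 8 rows; each row shifts and turns the commanded pose from where the row before left it, along the tool's axes as they then stand; what a row does not reach is not made up. A row lasts 1/10 s, in which the tool goes at most 50 mm and 8.59 degrees, less where a joint would pass 70% of its speed; a pose out of reach is approached as far as the arm can. A call with a gripper value outside its range is refused whole. The fingers move at their own pace and stop on an object; "force" is the grip in N (left out, the last holds). Time passes only in rows, so rows that do not move let the fingers close, or fill a call up. It gives the time, the measured TCP pose, the force, the opening and the grip force at its end, in the units of the state.
- bot.get_obs(): the state, without advancing time (a new reading comes with each control period).
- bot.read_camera(name): name is "scene" or "top" or "wrist"; returns a dict with "pixels" (480x640x3 uint8, red, green, blue), "vertical_fov" (degrees; the focal length in pixels is half the picture's height over the tangent of half this angle, whatever the lens; pixels are square), "cx", "cy" (the principal point, pixels), "world_from_camera" (4x4, takes a point from camera to world coordinates). Camera axes: x right, y down, z forward; pixel columns grow to the right and rows downward; lengths in m; the calibration is good to about 2 mm. The wrist camera is an equidistant fisheye: a pixel r from the principal point sees the ray r / f radians off the axis. A picture is of the moment at which its call begins. There is no depth.
- bot.hand_in(): hands the job in; it is judged then, once.
The state is a dict: "t": time; "q": joint angles; "joint_vel": joint speeds; "joint_torque": joint torques, N m; "eef_pos": TCP position; "tool_rot": TCP orientation; "contact_force": force on the tool from outside, world axes, zero at the start; "torque": the same for the moment, N m; "gripper_width": opening from 0.0 (shut) to 1.0 (fully open); "grasp_force": force on a finger pad.
Only numpy, scipy, OpenCV 4.12 (cv2) and the standard library are available. Lean on these libraries where they do the work, as an engineer would, in place of code of your own. Each camera call takes 0.05 s, during which the arm holds its last target. There are 200 camera calls.

### The job

Take the red bin off the hanging rack and stand it upright in the middle of the black rubber mat. Its foot is caught under a keeper strip, so first swing its front end up by about 15 degrees while its lip still hangs on the ledge, then lift the lip off. Leave the blue and the yellow bin hanging as they are.

Things in the scene. Friction and masses are not known exactly. Their poses are not given: they have to be found in the camera images.
- red_bin_center (a point): Red open-topped bin, 100 (x) x 84 (y) x 60 mm, 0.2 kg, a loose bolt in it, hung on a grey rack. Point: middle of the box, 30 mm above its underside; x runs from its front (robot side) to its back, z up. Top of front wall: a grip strip 10 mm thick (x), 84 wide, 30 tall, its middle at x -45, z +15 mm, top edge z +30. Behind the strip 85 mm are free, down to the bin's floor at z -26.
- mat_center (a point): Black rubber mat fixed on the worktop before the rack, 150 (x) x 140 (y) x 4 mm; point: middle of its top face, z up.
- blue_bin: Blue bin, same shape, same rack, stays. Origin: middle of its underside; axes as red. How all bins hang: a lip (underside 72 mm above the bin's underside) rests on the ledge, a nib goes 12 mm down behind it, with play for 25 degrees of tilt. A foot low on the back sits 4 mm under a keeper strip; with the front tilted up 10 degrees or more it is free, and 25 mm of lift then clears the nib.
- yellow_bin: Yellow bin, same shape, same rack, stays. Origin: middle of its underside; axes as red. Bins hang 105 mm apart, 21 mm between their sides, in any order. The rack: the ledge is the top edge of an upright 6 mm sheet, 150 mm above the worktop; its front face lies at x +60, its back face at x +66 mm of each hanging bin's middle. Nothing stands above it.

How it is judged:
On the way:
1. the front of the red bin is swung up by more than 7 degrees while its lip still hangs on the ledge (its middle within 40 mm of its start) (angle between red_bin_center's own z axis and vertical above 0.12 rad and distance of red_bin_center from where it was at the start of the episode below 0.04 m), for 0.05 s.
At the end, for the whole second after the job is handed in: The red bin stands upright (within 6 degrees) and flat on the mat, the middle of its box within 25 mm of the mat's middle; the blue and yellow bins hang within 20 mm of where they were (horizontal distance between red_bin_center and mat_center below 0.025 m and z of red_bin_center in the frame of mat_center below 0.036 m and angle between red_bin_center's own z axis and vertical below 0.1 rad and distance of each of blue_bin, yellow_bin from where it was at the start of the episode below 0.02 m); the robot touches nothing.
It fails at once if the blue or the yellow bin is pulled more than 30 mm out of its place (distance of any of blue_bin, yellow_bin from where it was at the start of the episode above 0.03 m).
It also fails if it takes over 38 s, if anything falls off the work surface, if the arm or the gripper's body presses on something with over 40 N, if the wrist force passes 120 N, or if a joint passes its speed limit or range.

## Working session

There is one attempt and no reset: what is moved stays moved. The work goes in short steps, Python scripts to look and compute and a tool call to move; the robot and the scene stay as the last step left them, time stands still between calls to the robot, and variables do not carry over. Pictures are saved under pics/ and viewed, at most 10 in all, crops included, and the job is handed in when it is done.

Besides the shell and the picture viewer there is one more tool, called after ">>>" as name([rows], argument=value, ...), one row to a line, values as JSON. jog_arm: Moves the arm, as the interface text tells. Its arguments: {"type":"object","properties":{"rows":{"type":"array","items":{"type":"object","properties":{"fingers":{"type":"number"},"x":{"type":"number"},"y":{"type":"number"},"z":{"type":"number"},"ax":{"type":"number"},"ay":{"type":"number"},"az":{"type":"number"}}}},"force":{"type":"number"}},"required":["rows"]}

```bash
mkdir -p pics; ls; python3 - <<'E'
from station import bot
import cv2,numpy as np
o=bot.get_obs(); print(o)
for n in("scene","top"):
    c=bot.read_camera(n); cv2.imwrite(f"pics/{n}0.png",c["pixels"][:,:,::-1])
    print(n,c["vertical_fov"],c["cx"],c["cy"],np.round(c["world_from_camera"],4).tolist())
E
```

```text
pics
{'t': 0.0, 'q': array([-1.24406819,  0.47781432,  0.02234418,  1.55647701, -0.01148451,
        1.10928368, -0.0830845 ]), 'joint_vel': array([ 1.51867348e-04,  2.80912278e-05,  1.72284948e-03, -1.67435989e-03,
        8.46715597e-04, -1.30292684e-03,  8.32257559e-04]), 'joint_torque': array([ 6.31270268e-04, -5.96454191e+01,  1.60826214e+00, -2.81195873e+01,
        1.25298905e-02,  9.58147575e-03, -1.00258524e-05]), 'eef_pos': array([0.28411449, 0.61163073, 0.23030548]), 'tool_rot': array([-1.23833870e-04,  2.15685773e-01,  9.76462384e-01, -9.18711961e-04]), 'contact_force': array([-0.2882461 , -0.0118555 , -0.23026844]), 'torque': array([ 0.04008137,  0.04578826, -0.00456281]), 'grasp_force': 0.0, 'gripper_width': 0.99520642676272}
scene 55.07241663774007 313.5241550109456 244.97106033381613 [[-0.8211, -0.3067, 0.4814, 0.1623], [-0.5703, 0.4758, -0.6696, 0.3862], [-0.0237, -0.8243, -0.5656, 0.5847], [0.0, 0.0, 0.0, 1.0]]
top 44.715914711670344 320.8062066923905 242.993710381748 [[0.0234, -0.9845, 0.174, 0.4011], [-0.9996, -0.0204, 0.019, -0.1972], [-0.0152, -0.1743, -0.9846, 0.9497], [0.0, 0.0, 0.0, 1.0]]
```

View pics/scene0.png

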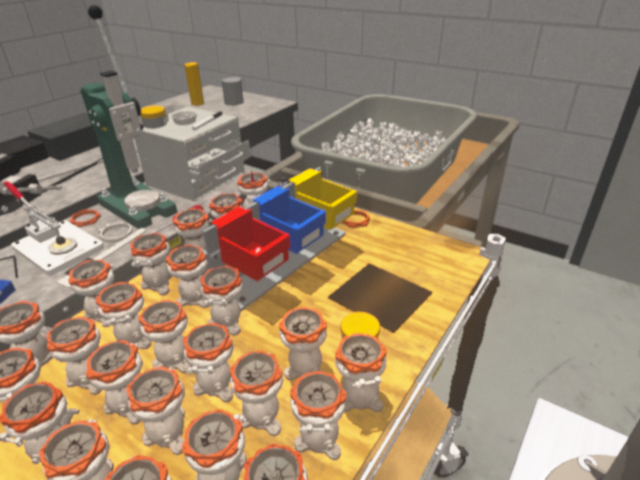

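View pics/top0.png

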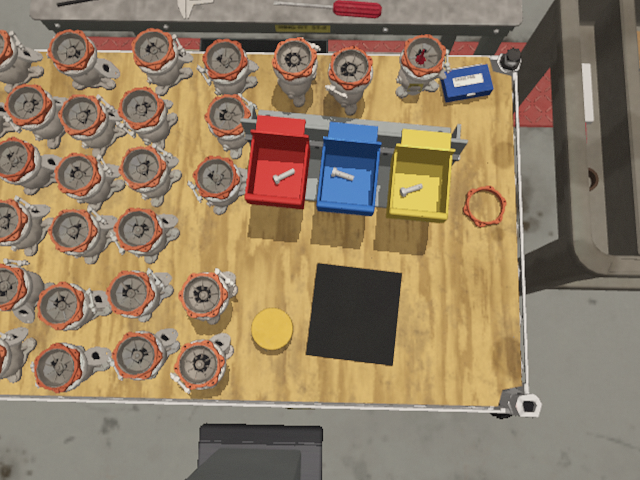

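The scene view shows the red bin at the left end of the rack (about 252,245), the blue one next to it and the yellow one at the right. In the top view red is at about (279,165), with a figurine to its left at (218,180), and the mat is at about (354,314) with corners near (317,264), (402,271), (393,365) and (306,356).

```bash
cat > h.py <<'E'
import cv2,numpy as np
from station import bot
def ray(c,u,v):
    f=240/np.tan(np.radians(c["vertical_fov"])/2); T=np.array(c["world_from_camera"])
    return T[:3,3],T[:3,:3]@np.array([(u-c["cx"])/f,(v-c["cy"])/f,1])
def onz(c,u,v,z):
    o,d=ray(c,u,v); return o+d*(z-o[2])/d[2]
E
python3 - <<'E'
from h import *
c=bot.read_camera("top"); im=c["pixels"]; hsv=cv2.cvtColor(im,cv2.COLOR_RGB2HSV)
g=cv2.inRange(hsv,(0,0,0),(180,255,45)); roi=np.zeros_like(g); roi[250:380,290:420]=g[250:380,290:420]
cn=max(cv2.findContours(roi,0,2)[0],key=cv2.contourArea); r=cv2.minAreaRect(cn)
b=np.array([onz(c,u,v,.004) for u,v in cv2.boxPoints(r)]); print("mat",r,b.round(4).tolist(),b.mean(0).round(4))
p=im[100:240,215:475]; cv2.imwrite("pics/topz.png",cv2.resize(p,None,fx=3,fy=3,interpolation=cv2.INTER_CUBIC)[:,:,::-1])
E
```

```text
mat ((390.5293273925781, 338.892822265625), (26.864749908447266, 66.36814880371094), 31.263729095458984) [[0.3804, -0.2485, 0.004], [0.4715, -0.303, 0.004], [0.45, -0.3398, 0.004], [0.3597, -0.285, 0.004]] [ 0.4154 -0.2941  0.004 ]
```

View pics/topz.png

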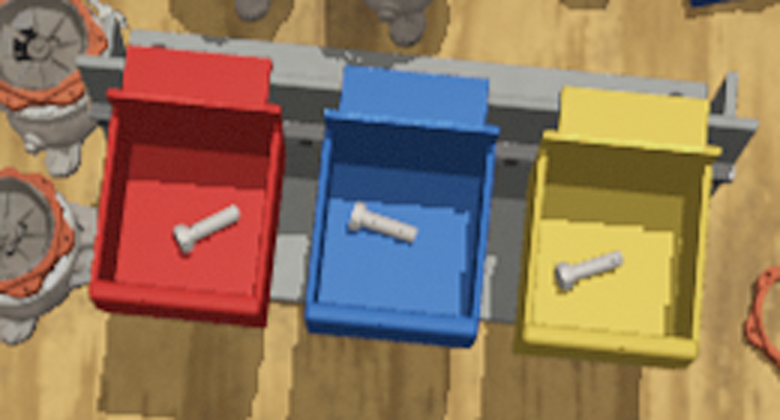

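The crop shows red's front band, with its outer edge running from about crop (92,302) to (267,324) and its inner edge from about (96,283). The back ridge runs (108,93)-(282,110). I'll measure with brightness profiles and both views.

```bash
python3 - <<'E'
from h import *
c=bot.read_camera("top"); im=c["pixels"]; hsv=cv2.cvtColor(im,cv2.COLOR_RGB2HSV)
roi=np.zeros(im.shape[:2],np.uint8); roi[250:380,296:412]=(im[250:380,296:412].max(2)<60)*255
roi=cv2.morphologyEx(roi,cv2.MORPH_CLOSE,np.ones((5,5)))
cn=max(cv2.findContours(roi,0,2)[0],key=cv2.contourArea); r=cv2.minAreaRect(cn)
b=np.array([onz(c,u,v,.004) for u,v in cv2.boxPoints(r)]); print("mat",r,b.round(4).tolist(),b.mean(0).round(4), [np.linalg.norm(b[i]-b[i-1]).round(4) for i in range(4)])
print("col260",im[188:214,255,0], "col275",im[188:214,275,0],"col295",im[188:214,295,0])
for n,(u,v) in dict(fl=(92,302),fr=(267,324),bl=(108,93),br=(282,110)).items():
    print(n,onz(c,215+u/3,100+v/3,.138).round(4),onz(c,215+u/3,100+v/3,.078).round(4))
for n,(a,z) in dict(R=((0,120,60),(8,255,255)),B=((105,120,60),(125,255,255)),Y=((24,120,60),(34,255,255))).items():
    m=cv2.inRange(hsv,a,z); m[:100]=0; m[240:]=0; m[:,:240]=0; m[:,470:]=0
    k=max(cv2.findContours(m,0,2)[0],key=cv2.contourArea)
    print(n,cv2.approxPolyDP(cv2.convexHull(k),2.,True)[:,0].tolist())
s=bot.read_camera("scene"); p=s["pixels"][165:290,200:366]
cv2.imwrite("pics/scz.png",cv2.resize(p,None,fx=4.5,fy=4.5,interpolation=cv2.INTER_CUBIC)[:,:,::-1])
E
```

```text
mat ((354.453857421875, 313.8692321777344), (86.45220947265625, 92.15780639648438), 7.125016689300537) [[0.3878, -0.1593, 0.004], [0.5352, -0.1739, 0.004], [0.5205, -0.314, 0.004], [0.3743, -0.2957, 0.004]] [ 0.4544 -0.2357  0.004 ] [np.float64(0.1371), np.float64(0.1481), np.float64(0.1408), np.float64(0.1474)]
col260 [214 214 214 213 214 200 185 200 207 208 205 187 140  87  89  88 106 131
 143 144 142 141 140 140 141 137] col275 [212 212 212 211 212 212 213 198 187 201 208 209 205 187 140  87  91  88
 107 131 138 137 139 140 139 138] col295 [214 212 212 214 213 213 213 213 214 200 189 204 209 210 205 186 140  87
  89  88 100 123 128 127 130 134]
fl [ 0.6039 -0.0723  0.138 ] [ 0.6189 -0.0631  0.078 ]
fr [ 0.5948 -0.1563  0.138 ] [ 0.6091 -0.1533  0.078 ]
bl [ 0.709  -0.0753  0.138 ] [ 0.7318 -0.0663  0.078 ]
br [ 0.7018 -0.1606  0.138 ] [ 0.724  -0.1579  0.078 ]
R [[258, 115], [305, 121], [309, 157], [303, 208], [256, 204], [245, 199], [250, 130]]
B [[330, 122], [377, 127], [381, 143], [371, 215], [318, 210], [317, 195], [323, 137]]
Y [[395, 149], [451, 155], [446, 219], [409, 219], [387, 212]]
```

View pics/scz.png

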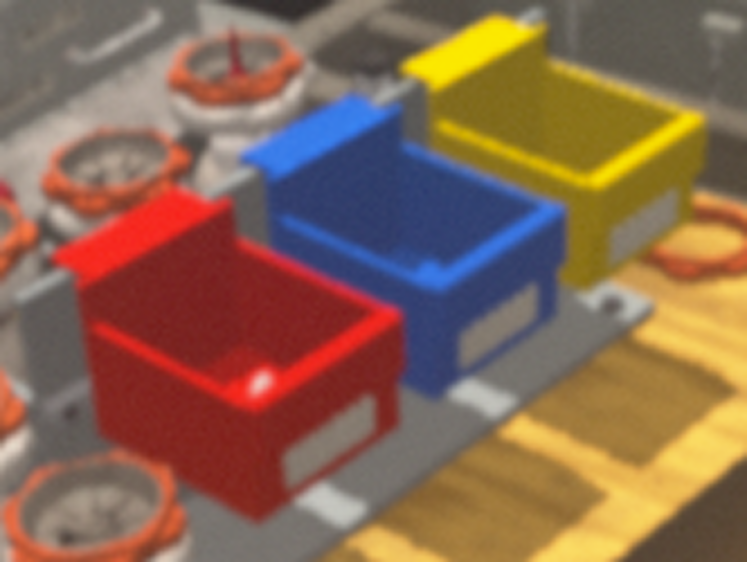

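The scene crop shows red's front-strip top corners at crop (258,408), the y+ end, and (402,315), the y− end. Next I triangulate them against the top view.

```bash
python3 - <<'E'
from h import *
t=bot.read_camera("top"); s=bot.read_camera("scene")
def tri(a,b):
    o1,d1=ray(t,*a);o2,d2=ray(s,*b)
    k=np.linalg.lstsq(np.c_[d1,-d2],o2-o1,rcond=None)[0]
    p,q=o1+k[0]*d1,o2+k[1]*d2; return ((p+q)/2).round(4),np.linalg.norm(p-q).round(4)
print(tri((245.7,199.0),(257.3,255.7)),tri((304,204.7),(289.3,235)))
L=onz(t,245.7,199.0,.138);R=onz(t,304,204.7,.138);print("top z.138",L,R,np.linalg.norm(L-R))
L2=onz(s,257.3,255.7,.138);R2=onz(s,289.3,235,.138);print("scene",L2,R2)
yv=(L-R)/np.linalg.norm(L-R);yaw=np.arctan2(-yv[0],yv[1]);print("yaw",np.degrees(yaw))
# all three bins: ledge back-wall ridge slope and front edges from crop
for a,b in (((246,199),(451-4,219)),((108/3+215,93/3+100),(540/3+215,135/3+100)),((282/3+215,110/3+100),(718/3+215,152/3+100))):
    A=onz(t,*a,.138);B=onz(t,*b,.138);d=A-B;print(np.degrees(np.arctan2(-d[0],d[1])),np.linalg.norm(d))
from scipy.spatial.transform import Rotation as Ro
o=bot.get_obs();M=Ro.from_quat(np.roll(o["tool_rot"],-1)).as_matrix();print(M.round(3),o["eef_pos"])
E
```

```text
(array([ 0.608 , -0.0712,  0.1328]), np.float64(0.0008)) (array([ 0.6029, -0.155 ,  0.1299]), np.float64(0.0028))
top z.138 [ 0.60635373 -0.07224868  0.138     ] [ 0.59960325 -0.1561712   0.138     ] 0.08419356762187326
scene [ 0.60329602 -0.06590399  0.138     ] [ 0.59649716 -0.14510294  0.138     ]
yaw -4.598797231593542
-4.699273855582821 0.2879674120230996
-4.797274548256187 0.21134689884085528
-4.7442185671251025 0.2118509815327338
[[-0.907  0.421 -0.   ]
 [ 0.421  0.907 -0.   ]
 [-0.    -0.    -1.   ]] [0.28425773 0.61208018 0.23107415]
```

>>> jog_arm([
  {"az":8.5,"fingers":50},
  {"az":8.5,"fingers":50},
  {"az":8.5,"fingers":50},
  {"az":8.5,"fingers":50},
  {"az":8.5,"fingers":50},
  {"az":8.5,"fingers":50},
  {"az":8.5,"fingers":50},
  {"az":8.5,"fingers":50},
], force=50)

```text
invalid input
```

>>> jog_arm([
  {"az":1.8},
  {"x":-40,"y":22},
  {"x":-40,"y":22},
  {"x":-40,"y":22},
  {"x":-40,"y":22},
  {"x":-40,"y":22},
  {"x":-40,"y":22},
  {"x":-40,"y":22},
])

```text
invalid input
```

>>> jog_arm([
  {"x":-40,"y":22},
  {"x":-40,"y":22},
  {"x":-40,"y":22},
  {"x":-40,"y":22},
  {"x":-40,"y":22},
  {"x":-40,"y":22},
  {"x":-40,"y":22},
  {},
])

```text
invalid input
```

>>> jog_arm([
  {"fingers":50,"x":0,"y":0,"z":0,"ax":0,"ay":0,"az":8.5},
  {"fingers":50,"x":0,"y":0,"z":0,"ax":0,"ay":0,"az":8.5},
  {"fingers":50,"x":0,"y":0,"z":0,"ax":0,"ay":0,"az":8.5},
  {"fingers":50,"x":0,"y":0,"z":0,"ax":0,"ay":0,"az":8.5},
  {"fingers":50,"x":0,"y":0,"z":0,"ax":0,"ay":0,"az":8.5},
  {"fingers":50,"x":0,"y":0,"z":0,"ax":0,"ay":0,"az":8.5},
  {"fingers":50,"x":0,"y":0,"z":0,"ax":0,"ay":0,"az":8.5},
  {"fingers":50,"x":0,"y":0,"z":0,"ax":0,"ay":0,"az":8.5},
], force=50)

```text
t: 1.15
eef_pos: [0.2842, 0.6122, 0.2313]
tool_rot: [-0.0, 0.727, 0.687, -0.0]
contact_force: [-0.1, -0.0, -0.6]
gripper_width: 0.589
grasp_force: 0.0
```

>>> jog_arm([
  {"fingers":50,"x":0,"y":0,"z":0,"ax":0,"ay":0,"az":1.6},
  {"fingers":50,"x":-40,"y":22,"z":0,"ax":0,"ay":0,"az":0},
  {"fingers":50,"x":-40,"y":22,"z":0,"ax":0,"ay":0,"az":0},
  {"fingers":50,"x":-40,"y":22,"z":0,"ax":0,"ay":0,"az":0},
  {"fingers":50,"x":-40,"y":22,"z":0,"ax":0,"ay":0,"az":0},
  {"fingers":50,"x":-40,"y":22,"z":0,"ax":0,"ay":0,"az":0},
  {"fingers":50,"x":-40,"y":22,"z":0,"ax":0,"ay":0,"az":0},
  {"fingers":50,"x":-40,"y":22,"z":0,"ax":0,"ay":0,"az":0},
])

```text
t: 1.95
eef_pos: [0.4164, 0.3193, 0.2316]
tool_rot: [-0.0, 0.733, 0.68, 0.0]
contact_force: [-0.1, -0.8, 1.0]
gripper_width: 0.584
grasp_force: 0.0
```

>>> jog_arm([
  {"fingers":50,"x":-40,"y":22,"z":0,"ax":0,"ay":0,"az":0},
  {"fingers":50,"x":-40,"y":22,"z":0,"ax":0,"ay":0,"az":0},
  {"fingers":50,"x":-40,"y":22,"z":0,"ax":0,"ay":0,"az":0},
  {"fingers":50,"x":-40,"y":22,"z":0,"ax":0,"ay":0,"az":0},
  {"fingers":50,"x":-40,"y":22,"z":0,"ax":0,"ay":0,"az":0},
  {"fingers":50,"x":-40,"y":22,"z":0,"ax":0,"ay":0,"az":0},
  {"fingers":50,"x":-40,"y":22,"z":0,"ax":0,"ay":0,"az":0},
  {"fingers":50,"x":-40,"y":22,"z":0,"ax":0,"ay":0,"az":0},
])

```text
t: 2.75
eef_pos: [0.5667, -0.0135, 0.2315]
tool_rot: [0.0, 0.733, 0.68, 0.0]
contact_force: [1.3, 0.6, -0.6]
gripper_width: 0.588
grasp_force: 0.0
```

>>> jog_arm([
  {"fingers":50,"x":-33,"y":17,"z":0,"ax":0,"ay":0,"az":0},
  {"fingers":50,"x":-33,"y":17,"z":0,"ax":0,"ay":0,"az":0},
  {"fingers":50,"x":-33,"y":17,"z":0,"ax":0,"ay":0,"az":0},
  {"fingers":50,"x":0,"y":0,"z":25,"ax":0,"ay":0,"az":0},
  {"fingers":50,"x":0,"y":0,"z":25,"ax":0,"ay":0,"az":0},
  {"fingers":50,"x":0,"y":0,"z":20,"ax":0,"ay":0,"az":0},
  {"fingers":50,"x":0,"y":0,"z":0,"ax":0,"ay":0,"az":0},
  {"fingers":50,"x":0,"y":0,"z":0,"ax":0,"ay":0,"az":0},
])

```text
t: 3.55
eef_pos: [0.6093, -0.1147, 0.1616]
tool_rot: [-0.0, 0.734, 0.679, -0.0]
contact_force: [0.6, 0.6, 0.7]
gripper_width: 0.585
grasp_force: 0.0
```

```bash
python3 - <<'E'
from h import *
for n in("wrist","scene"):
    c=bot.read_camera(n); im=c["pixels"][:,:,::-1]
    if n=="scene": im=cv2.resize(im[120:320,160:400],None,fx=2.6,fy=2.6)
    else:
        T=np.array(c["world_from_camera"]); f=240/np.tan(np.radians(c["vertical_fov"])/2)
        y=np.array([-.0,0,0]); xa=np.array([.9967,-.081,0]); ya=np.array([.081,.9967,0]); ct=np.array([.6528,-.1182,.138])
        for dx in(-.05,-.04):
            for dy in (-.042,.042):
                p=np.linalg.inv(T)@np.r_[ct+dx*xa+dy*ya,1]; th=np.arctan2(np.hypot(p[0],p[1]),p[2]);k=th*f/np.hypot(p[0],p[1]); print(dx,dy,c["cx"]+k*p[0],c["cy"]+k*p[1])
    cv2.imwrite(f"pics/{n}1.png",im)
E
```

```text
-0.05 -0.042 302.65775679514985 356.23034884161444
-0.05 0.042 301.2793259522388 206.86193490887254
-0.04 -0.042 320.800746856946 356.321123136768
-0.04 0.042 322.98650295563897 206.95386486234665
```

View pics/wrist1.png

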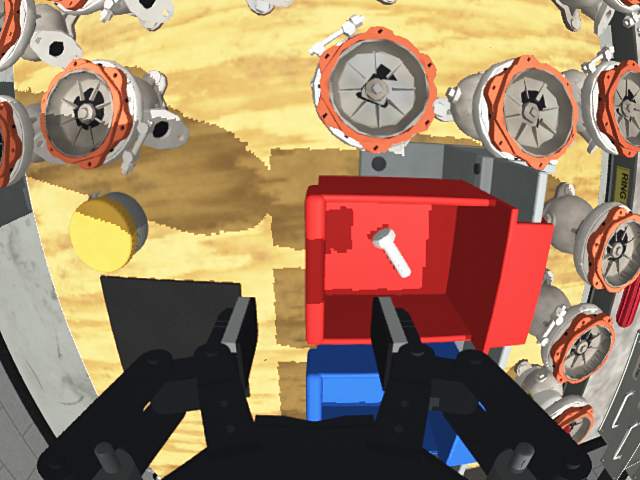

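The wrist view shows red's front strip at about (306–326, 185–345), between the open fingers. That is about 2 mm deeper and a few mm further to +y than predicted, so I descend with a 4 mm shift.

>>> jog_arm([
  {"fingers":50,"x":4,"y":0,"z":0,"ax":0,"ay":0,"az":0},
  {"fingers":50,"x":0,"y":0,"z":14,"ax":0,"ay":0,"az":0},
  {"fingers":50,"x":0,"y":0,"z":14,"ax":0,"ay":0,"az":0},
  {"fingers":50,"x":0,"y":0,"z":14,"ax":0,"ay":0,"az":0},
  {"fingers":50,"x":0,"y":0,"z":12,"ax":0,"ay":0,"az":0},
  {"fingers":50,"x":0,"y":0,"z":0,"ax":0,"ay":0,"az":0},
  {"fingers":25,"x":0,"y":0,"z":0,"ax":0,"ay":0,"az":0},
  {"fingers":25,"x":0,"y":0,"z":0,"ax":0,"ay":0,"az":0},
])

```text
t: 4.45
eef_pos: [0.6099, -0.1109, 0.1077]
tool_rot: [0.0, 0.734, 0.679, 0.0]
contact_force: [-0.1, -0.3, 0.3]
gripper_width: 0.295
grasp_force: 0.0
```

>>> jog_arm([
  {"fingers":20,"x":0,"y":0,"z":0,"ax":0,"ay":0,"az":0},
  {"fingers":15,"x":0,"y":0,"z":0,"ax":0,"ay":0,"az":0},
  {"fingers":10,"x":0,"y":0,"z":0,"ax":0,"ay":0,"az":0},
  {"fingers":5,"x":0,"y":0,"z":0,"ax":0,"ay":0,"az":0},
  {"fingers":0,"x":0,"y":0,"z":0,"ax":0,"ay":0,"az":0},
  {"fingers":0,"x":0,"y":0,"z":0,"ax":0,"ay":0,"az":0},
  {"fingers":0,"x":0,"y":0,"z":0,"ax":0,"ay":0,"az":0},
  {"fingers":0,"x":0,"y":0,"z":0,"ax":0,"ay":0,"az":0},
], force=50)

```text
t: 5.25
eef_pos: [0.6101, -0.1109, 0.1082]
tool_rot: [0.001, 0.735, 0.679, 0.001]
contact_force: [-2.3, 0.1, 5.8]
gripper_width: 0.108
grasp_force: 48.7
```

>>> jog_arm([
  {"fingers":0,"x":0,"y":-1.4,"z":-3.9,"ax":2,"ay":0,"az":0},
  {"fingers":0,"x":0,"y":-1.4,"z":-3.9,"ax":2,"ay":0,"az":0},
  {"fingers":0,"x":0,"y":-1.4,"z":-3.9,"ax":2,"ay":0,"az":0},
  {"fingers":0,"x":0,"y":-1.4,"z":-3.9,"ax":2,"ay":0,"az":0},
  {"fingers":0,"x":0,"y":0,"z":0,"ax":0,"ay":0,"az":0},
  {"fingers":0,"x":0,"y":0,"z":0,"ax":0,"ay":0,"az":0},
  {"fingers":0,"x":0,"y":0,"z":0,"ax":0,"ay":0,"az":0},
  {"fingers":0,"x":0,"y":0,"z":0,"ax":0,"ay":0,"az":0},
])

```text
t: 6.05
eef_pos: [0.606, -0.1105, 0.1238]
tool_rot: [-0.05, 0.733, 0.677, -0.046]
contact_force: [3.8, -0.8, 5.4]
gripper_width: 0.102
grasp_force: 49.5
```

>>> jog_arm([
  {"fingers":0,"x":0,"y":-1.4,"z":-3.9,"ax":2,"ay":0,"az":0},
  {"fingers":0,"x":0,"y":-1.4,"z":-3.9,"ax":2,"ay":0,"az":0},
  {"fingers":0,"x":0,"y":-1.4,"z":-3.9,"ax":2,"ay":0,"az":0},
  {"fingers":0,"x":0,"y":-1.4,"z":-3.9,"ax":2,"ay":0,"az":0},
  {"fingers":0,"x":0,"y":0,"z":0,"ax":0,"ay":0,"az":0},
  {"fingers":0,"x":0,"y":0,"z":0,"ax":0,"ay":0,"az":0},
  {"fingers":0,"x":0,"y":0,"z":0,"ax":0,"ay":0,"az":0},
  {"fingers":0,"x":0,"y":0,"z":0,"ax":0,"ay":0,"az":0},
])

```text
t: 6.85
eef_pos: [0.6033, -0.1102, 0.14]
tool_rot: [-0.101, 0.727, 0.672, -0.094]
contact_force: [3.6, -0.5, 5.5]
gripper_width: 0.105
grasp_force: 50.0
```

```bash
python3 - <<'E'
from h import *
c=bot.read_camera("scene"); im=c["pixels"][:,:,::-1]
cv2.imwrite("pics/scene2.png",cv2.resize(im[120:320,160:400],None,fx=2.6,fy=2.6))
E
```

```text
(no output)
```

View pics/scene2.png

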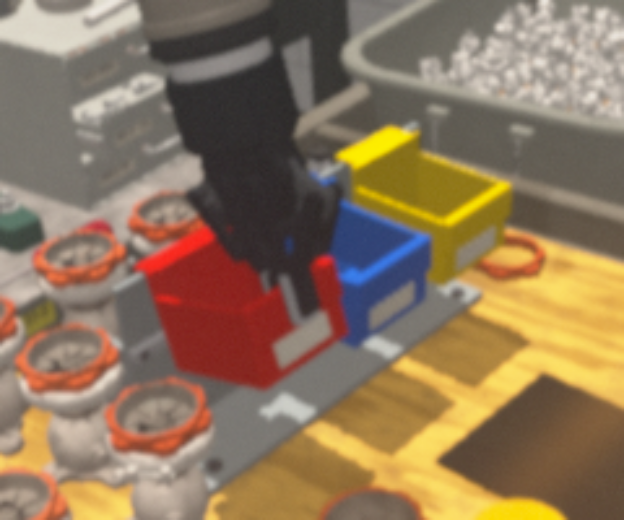

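The bin is tilted, its lip is still on the ledge and its neighbours are untouched. Now I lift straight up.

>>> jog_arm([
  {"fingers":0,"x":0,"y":-1.4,"z":-4.8,"ax":0,"ay":0,"az":0},
  {"fingers":0,"x":0,"y":-1.4,"z":-4.8,"ax":0,"ay":0,"az":0},
  {"fingers":0,"x":0,"y":-1.4,"z":-4.8,"ax":0,"ay":0,"az":0},
  {"fingers":0,"x":0,"y":-1.4,"z":-4.8,"ax":0,"ay":0,"az":0},
  {"fingers":0,"x":0,"y":-1.4,"z":-4.8,"ax":0,"ay":0,"az":0},
  {"fingers":0,"x":0,"y":-1.4,"z":-4.8,"ax":0,"ay":0,"az":0},
  {"fingers":0,"x":0,"y":-1.4,"z":-4.8,"ax":0,"ay":0,"az":0},
  {"fingers":0,"x":0,"y":-1.4,"z":-4.8,"ax":0,"ay":0,"az":0},
])

```text
t: 7.7
eef_pos: [0.6016, -0.11, 0.1797]
tool_rot: [-0.103, 0.727, 0.672, -0.095]
contact_force: [0.3, -0.6, -2.3]
gripper_width: 0.107
grasp_force: 50.0
```

>>> jog_arm([
  {"fingers":0,"x":0,"y":-2.2,"z":-7.7,"ax":0,"ay":0,"az":0},
  {"fingers":0,"x":0,"y":-2.2,"z":-7.7,"ax":0,"ay":0,"az":0},
  {"fingers":0,"x":0,"y":-2.2,"z":-7.7,"ax":0,"ay":0,"az":0},
  {"fingers":0,"x":0,"y":-2.2,"z":-7.7,"ax":0,"ay":0,"az":0},
  {"fingers":0,"x":0,"y":-2.2,"z":-7.7,"ax":0,"ay":0,"az":0},
  {"fingers":0,"x":0,"y":-2.2,"z":-7.7,"ax":0,"ay":0,"az":0},
  {"fingers":0,"x":0,"y":0,"z":0,"ax":0,"ay":0,"az":0},
  {"fingers":0,"x":0,"y":0,"z":0,"ax":0,"ay":0,"az":0},
])

```text
t: 8.5
eef_pos: [0.6021, -0.11, 0.2276]
tool_rot: [-0.102, 0.727, 0.672, -0.094]
contact_force: [-0.2, 0.6, -2.0]
gripper_width: 0.105
grasp_force: 50.0
```

```bash
python3 - <<'E'
from h import *
c=bot.read_camera("scene"); im=c["pixels"][:,:,::-1]
cv2.imwrite("pics/scene3.png",cv2.resize(im[90:320,160:440],None,fx=2.5,fy=2.5))
E
```

```text
(no output)
```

View pics/scene3.png

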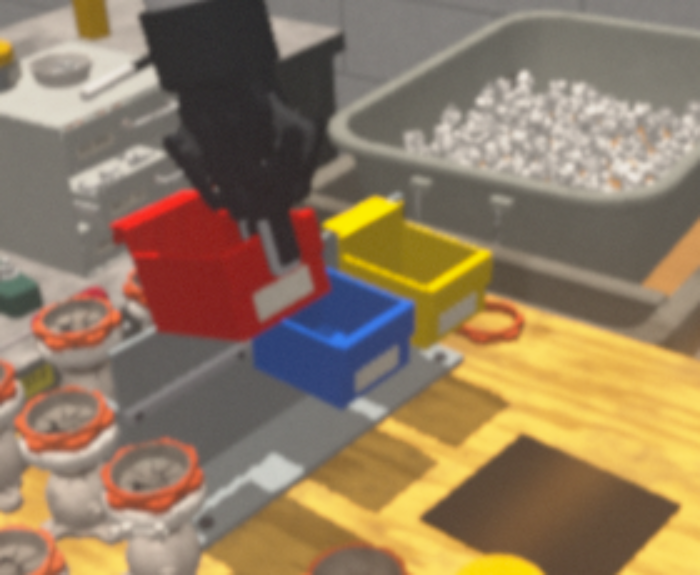

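>>> jog_arm([
  {"fingers":0,"x":0,"y":-19.2,"z":5.5,"ax":0,"ay":0,"az":0},
  {"fingers":0,"x":0,"y":-19.2,"z":5.5,"ax":0,"ay":0,"az":0},
  {"fingers":0,"x":0,"y":-19.2,"z":5.5,"ax":0,"ay":0,"az":0},
  {"fingers":0,"x":0,"y":-19.2,"z":5.5,"ax":0,"ay":0,"az":0},
  {"fingers":0,"x":0,"y":-19.2,"z":5.5,"ax":0,"ay":0,"az":0},
  {"fingers":0,"x":0,"y":-19.2,"z":5.5,"ax":0,"ay":0,"az":0},
  {"fingers":0,"x":0,"y":-19.2,"z":5.5,"ax":0,"ay":0,"az":0},
  {"fingers":0,"x":0,"y":0,"z":0,"ax":0,"ay":0,"az":0},
])

```text
t: 9.35
eef_pos: [0.46, -0.0991, 0.2274]
tool_rot: [-0.103, 0.727, 0.672, -0.095]
contact_force: [0.3, -0.3, -1.8]
gripper_width: 0.108
grasp_force: 50.1
```

>>> jog_arm([
  {"fingers":0,"x":0,"y":0,"z":0,"ax":-3,"ay":0,"az":0},
  {"fingers":0,"x":0,"y":0,"z":0,"ax":-3,"ay":0,"az":0},
  {"fingers":0,"x":0,"y":0,"z":0,"ax":-3,"ay":0,"az":0},
  {"fingers":0,"x":0,"y":0,"z":0,"ax":-3,"ay":0,"az":0},
  {"fingers":0,"x":0,"y":0,"z":0,"ax":-3,"ay":0,"az":0},
  {"fingers":0,"x":0,"y":0,"z":0,"ax":-1,"ay":0,"az":0},
  {"fingers":0,"x":0,"y":0,"z":0,"ax":0,"ay":0,"az":0},
  {"fingers":0,"x":0,"y":0,"z":0,"ax":0,"ay":0,"az":0},
])

```text
t: 10.15
eef_pos: [0.4631, -0.0989, 0.2277]
tool_rot: [-0.0, 0.734, 0.679, -0.0]
contact_force: [0.2, 0.2, -2.2]
gripper_width: 0.108
grasp_force: 50.1
```

>>> jog_arm([
  {"fingers":0,"x":-34,"y":-11,"z":0,"ax":0,"ay":0,"az":0},
  {"fingers":0,"x":-34,"y":-11,"z":0,"ax":0,"ay":0,"az":0},
  {"fingers":0,"x":-34,"y":-11,"z":0,"ax":0,"ay":0,"az":0},
  {"fingers":0,"x":-34,"y":-10,"z":0,"ax":0,"ay":0,"az":0},
  {"fingers":0,"x":0,"y":0,"z":35,"ax":0,"ay":0,"az":0},
  {"fingers":0,"x":0,"y":0,"z":35,"ax":0,"ay":0,"az":0},
  {"fingers":0,"x":0,"y":0,"z":35,"ax":0,"ay":0,"az":0},
  {"fingers":0,"x":0,"y":0,"z":35,"ax":0,"ay":0,"az":0},
])

```text
t: 10.95
eef_pos: [0.4099, -0.2315, 0.0861]
tool_rot: [0.0, 0.734, 0.679, -0.0]
contact_force: [1.0, 1.0, -2.6]
gripper_width: 0.106
grasp_force: 50.0
```

>>> jog_arm([
  {"fingers":0,"x":0,"y":0,"z":10,"ax":0,"ay":0,"az":0},
  {"fingers":0,"x":0,"y":0,"z":0,"ax":0,"ay":0,"az":0},
  {"fingers":0,"x":0,"y":0,"z":0,"ax":0,"ay":0,"az":0},
  {"fingers":0,"x":0,"y":0,"z":0,"ax":0,"ay":0,"az":0},
  {"fingers":0,"x":0,"y":0,"z":0,"ax":0,"ay":0,"az":0},
  {"fingers":0,"x":0,"y":0,"z":0,"ax":0,"ay":0,"az":0},
  {"fingers":0,"x":0,"y":0,"z":0,"ax":0,"ay":0,"az":0},
  {"fingers":0,"x":0,"y":0,"z":0,"ax":0,"ay":0,"az":0},
])

```text
t: 11.75
eef_pos: [0.4093, -0.2312, 0.0779]
tool_rot: [0.0, 0.734, 0.679, 0.0]
contact_force: [0.9, 0.5, -1.1]
gripper_width: 0.106
grasp_force: 50.1
```

```bash
python3 - <<'E'
from h import *
c=bot.read_camera("scene"); im=c["pixels"][:,:,::-1]
t=bot.read_camera("top")["pixels"][:,:,::-1]
a=cv2.resize(im[180:360,260:460],None,fx=2,fy=2); b=cv2.resize(t[200:380,250:450],None,fx=2,fy=2)
cv2.imwrite("pics/both4.png",np.hstack([a,b]))
E
```

```text
(no output)
```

View pics/both4.png

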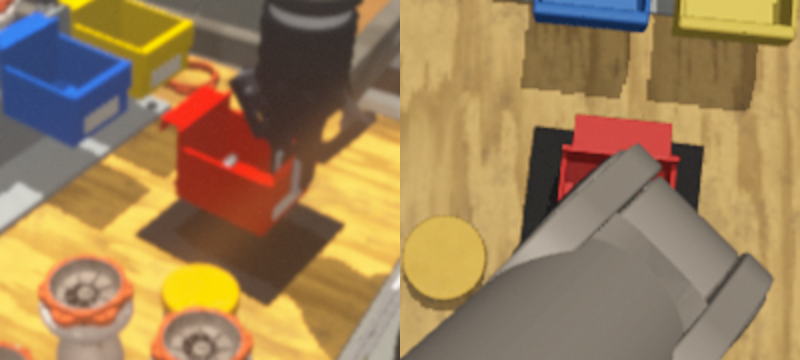

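The bin hangs level over the mat. Its back ridge is at top px (331.5,277.5)–(389.5,282.5). I check the y offset before lowering.

```bash
python3 - <<'E'
from h import *
t=bot.read_camera("top")
for z in (.108,.12): print(onz(t,331.5,277.5,z),onz(t,389.5,282.5,z),onz(t,360.5,280,z))
print("expected mid", .4544+.05*.9967,-.2357-.05*.08)
E
```

```text
[ 0.49934327 -0.19761679  0.108     ] [ 0.4938985  -0.28154769  0.108     ] [ 0.49661678 -0.23964543  0.108     ]
[ 0.49794252 -0.19761065  0.12      ] [ 0.49257537 -0.28034493  0.12      ] [ 0.4952549  -0.23904008  0.12      ]
expected mid 0.504235 -0.2397
```

>>> jog_arm([
  {"fingers":0,"x":0,"y":0,"z":10,"ax":0,"ay":0,"az":0},
  {"fingers":0,"x":0,"y":0,"z":10,"ax":0,"ay":0,"az":0},
  {"fingers":0,"x":0,"y":0,"z":8,"ax":0,"ay":0,"az":0},
  {"fingers":0,"x":0,"y":0,"z":6,"ax":0,"ay":0,"az":0},
  {"fingers":0,"x":0,"y":0,"z":4,"ax":0,"ay":0,"az":0},
  {"fingers":0,"x":0,"y":0,"z":2,"ax":0,"ay":0,"az":0},
  {"fingers":0,"x":0,"y":0,"z":0,"ax":0,"ay":0,"az":0},
  {"fingers":0,"x":0,"y":0,"z":0,"ax":0,"ay":0,"az":0},
])

```text
t: 12.7
eef_pos: [0.4093, -0.2313, 0.0378]
tool_rot: [0.0, 0.734, 0.679, 0.0]
contact_force: [-0.3, -0.3, -2.2]
gripper_width: 0.108
grasp_force: 50.1
```

>>> jog_arm([
  {"fingers":0,"x":0,"y":0,"z":1,"ax":0,"ay":0,"az":0},
  {"fingers":0,"x":0,"y":0,"z":1,"ax":0,"ay":0,"az":0},
  {"fingers":0,"x":0,"y":0,"z":1,"ax":0,"ay":0,"az":0},
  {"fingers":0,"x":0,"y":0,"z":0,"ax":0,"ay":0,"az":0},
  {"fingers":0,"x":0,"y":0,"z":0,"ax":0,"ay":0,"az":0},
  {"fingers":0,"x":0,"y":0,"z":0,"ax":0,"ay":0,"az":0},
  {"fingers":0,"x":0,"y":0,"z":0,"ax":0,"ay":0,"az":0},
  {"fingers":0,"x":0,"y":0,"z":0,"ax":0,"ay":0,"az":0},
])

```text
t: 13.5
eef_pos: [0.4094, -0.2313, 0.0359]
tool_rot: [0.0, 0.735, 0.679, 0.001]
contact_force: [-3.6, 3.1, 19.2]
gripper_width: 0.108
grasp_force: 53.1
```

>>> jog_arm([
  {"fingers":0,"x":0,"y":0,"z":-1,"ax":0,"ay":0,"az":0},
  {"fingers":0,"x":0,"y":0,"z":0,"ax":0,"ay":0,"az":0},
  {"fingers":15,"x":0,"y":0,"z":0,"ax":0,"ay":0,"az":0},
  {"fingers":25,"x":0,"y":0,"z":0,"ax":0,"ay":0,"az":0},
  {"fingers":40,"x":0,"y":0,"z":0,"ax":0,"ay":0,"az":0},
  {"fingers":50,"x":0,"y":0,"z":0,"ax":0,"ay":0,"az":0},
  {"fingers":50,"x":0,"y":0,"z":0,"ax":0,"ay":0,"az":0},
  {"fingers":50,"x":0,"y":0,"z":0,"ax":0,"ay":0,"az":0},
])

```text
t: 14.3
eef_pos: [0.4091, -0.2312, 0.0356]
tool_rot: [-0.0, 0.734, 0.679, -0.0]
contact_force: [1.2, 0.6, -0.2]
gripper_width: 0.587
grasp_force: 0.0
```

>>> jog_arm([
  {"fingers":50,"x":0,"y":0,"z":-10,"ax":0,"ay":0,"az":0},
  {"fingers":50,"x":0,"y":0,"z":-20,"ax":0,"ay":0,"az":0},
  {"fingers":50,"x":0,"y":0,"z":-30,"ax":0,"ay":0,"az":0},
  {"fingers":50,"x":0,"y":0,"z":-40,"ax":0,"ay":0,"az":0},
  {"fingers":50,"x":0,"y":0,"z":-40,"ax":0,"ay":0,"az":0},
  {"fingers":50,"x":0,"y":0,"z":-40,"ax":0,"ay":0,"az":0},
  {"fingers":50,"x":40,"y":0,"z":0,"ax":0,"ay":0,"az":0},
  {"fingers":50,"x":40,"y":0,"z":0,"ax":0,"ay":0,"az":0},
])

```text
t: 15.1
eef_pos: [0.416, -0.1517, 0.2176]
tool_rot: [0.001, 0.736, 0.677, 0.002]
contact_force: [-0.0, 1.1, -0.2]
gripper_width: 0.587
grasp_force: 0.0
```

>>> jog_arm([
  {"fingers":50,"x":45,"y":0,"z":0,"ax":0,"ay":0,"az":0},
  {"fingers":50,"x":45,"y":0,"z":0,"ax":0,"ay":0,"az":0},
  {"fingers":50,"x":45,"y":0,"z":0,"ax":0,"ay":0,"az":0},
  {"fingers":50,"x":45,"y":0,"z":0,"ax":0,"ay":0,"az":0},
  {"fingers":50,"x":40,"y":0,"z":0,"ax":0,"ay":0,"az":0},
  {"fingers":50,"x":0,"y":0,"z":0,"ax":0,"ay":0,"az":0},
  {"fingers":50,"x":0,"y":0,"z":0,"ax":0,"ay":0,"az":0},
  {"fingers":50,"x":0,"y":0,"z":0,"ax":0,"ay":0,"az":0},
])

```text
t: 15.9
eef_pos: [0.4325, 0.0665, 0.2158]
tool_rot: [0.0, 0.735, 0.678, -0.0]
contact_force: [-1.2, 0.1, -0.1]
gripper_width: 0.585
grasp_force: 0.0
```

```bash
python3 - <<'E'
from h import *
c=bot.read_camera("scene"); im=c["pixels"][:,:,::-1]
t=bot.read_camera("top")["pixels"][:,:,::-1]
a=cv2.resize(im[160:360,240:440],None,fx=2,fy=2); b=cv2.resize(t[180:380,260:460],None,fx=2,fy=2)
cv2.imwrite("pics/both5.png",np.hstack([a,b]))
E
```

```text
(no output)
```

View pics/both5.png

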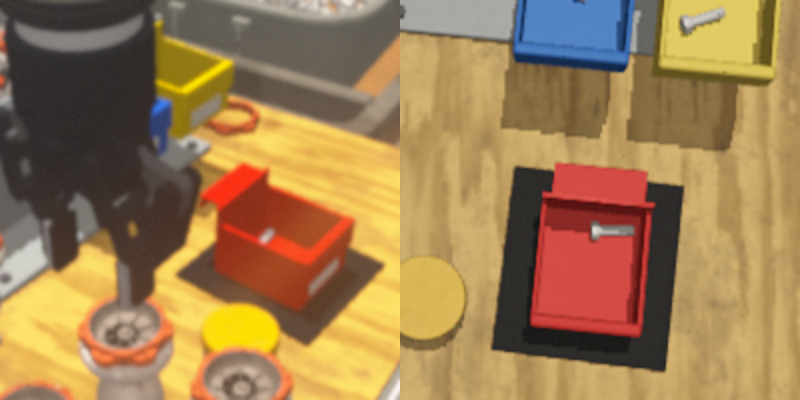

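The red bin stands upright in the middle of the mat, with its box at about (590,265) in the right view and the mat's centre at about (588,268). The blue and yellow bins hang as before, and the gripper is clear.

```bash
python3 -c "
from station import bot
print(bot.hand_in())"
```

```text
the job is handed in; nothing more can be done
None
```

I swung the red bin up about 16° on its ledge, lifted it off and stood it upright in the middle of the mat; the blue and yellow bins still hang in place, and the job was handed in at about 16 s of the 38 s, with no verdict returned.

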